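# Clear the mitre box into the scrap basket

### The job

Clear the mitre box: before moving any of the three offcuts in it, push its swing stop (the bar with the red knob) right out of the way, in line with the back wall. Then sweep the offcuts along the trough with the fingers and out of its mouth so that all three drop into the yellow basket under it, and push the stop fully shut across the mouth again. Only push, lift nothing, and leave the basket and the other things on the bench where they are.

Things in the scene. Friction and masses are not known exactly. Their poses are not given: they have to be found in the camera images.
- mitre_box: Fixed raised mitre box (saw trough), pale wood walls, grey floor, trestle feet. Origin on the bench under the trough; y along it (-y to the mouth at the right), -x side faces the robot. Floor top z = 100 mm, clear width 48 mm (x -24 to 24), from the mouth at y = -170 to its other, open end at y = 190 mm. Front wall x -38 to -24, top z = 130; back wall x 24 to 38, top z = 144 mm.
- mouth (a point): Centre of the floor's edge at the mouth (the end from which the offcuts are to drop); axes as the mitre box.
- stop_bar (a joint): Angle of the swing stop, rad: aluminium bar 24 mm high, 8 mm thick, on a vertical pin at the back corner of the mouth. 0 = shut across the mouth, against the end of the front wall; grows anticlockwise from above as it swings outwards from the trough; 1.57 = in line with the back wall, mouth free; end of travel 1.75. It stays where left; about 1.5 N at the knob moves it.
- stop_pivot (a point): The stop's pin at floor height (on the mitre box, axes as the mitre box). From the pin to the knob is 78 mm: at stop angle a the knob lies from the pin in the direction (-cos a, -sin a) of the mitre box's x and y.
- stop_knob (a point): Red upright knob near the free end of the stop bar, 18 mm across, just outside the line of the front wall; it stands free from 32 to 73 mm above the trough floor, so higher than the front wall. This point is on its axis, 55 mm above the trough floor. Push it sideways to swing the stop.
- basket: Loose yellow slotted plastic basket on the bench under the mouth, 143 (x) by 203 (y) by 80 mm tall; its near rim is tucked under the trough end. Origin: centre of its underside. Its y axis lies across the trough.
- offcut_1: Loose offcut of pale wood, 28x62x22 mm (x, y, z), about 50 g, lying flat on the trough floor at the start, lengthwise and in single file with the others. Origin: centre of its underside.
- offcut_2: Loose offcut of dark wood, 28x62x22 mm (x, y, z), about 50 g, lying flat on the trough floor at the start, lengthwise and in single file with the others. Origin: centre of its underside.
- offcut_3: Loose offcut of pale wood, 28x62x22 mm (x, y, z), about 50 g, lying flat on the trough floor at the start, lengthwise and in single file with the others. Origin: centre of its underside.
- tape_measure: Bystander, to be left alone: yellow-and-black tape measure, 33x79x62 mm. Origin: centre of its underside, on the bench.
- faceplate: Bystander, to be left alone: grey metal faceplate (flanged disc), 75x75x27 mm. Origin: centre of its underside, on the bench.
- red_clamp: Bystander, to be left alone: red spring clamp lying flat, 59x117x20 mm. Origin: centre of its underside, on the bench.
- sanding_block: Bystander, to be left alone: wooden sanding block, 64x105x29 mm. Origin: centre of its underside, on the bench.
- turned_cup: Bystander, to be left alone: turned wooden cup, 72 mm across, 79 mm tall. Origin: centre of its underside, on the bench.
- blank_0: Bystander, to be left alone: square wooden blank, 48x150x48 mm. Origin: centre of its underside, on the bench.

How it is judged:
On the way, in this order (a step that is already met when the one before it is completed fails the run):
1. the stop is swung out of the way (over 1.35 rad) with every offcut still within 15 mm of where it lay (value of joint stop_bar above 1.35 rad and distance of each of offcut_1, offcut_2, offcut_3 from where it was at the start of the episode below 0.015 m), for 0.1 s.
2. all three offcuts lie in the basket (height (world z) of each of offcut_1, offcut_2, offcut_3 below 0.078 m and x of offcut_1 in the frame of basket between -0.07 and 0.07 m and y of offcut_1 in the frame of basket between -0.1 and 0.1 m and x of offcut_2 in the frame of basket between -0.07 and 0.07 m and y of offcut_2 in the frame of basket between -0.1 and 0.1 m and x of offcut_3 in the frame of basket between -0.07 and 0.07 m and y of offcut_3 in the frame of basket between -0.1 and 0.1 m), for 0.2 s.
At the end, for the whole second after the job is handed in: The stop is shut to within 0.06 rad (5 mm at the knob); all three offcuts lie at rest inside the basket (each origin within the basket's outline and less than 78 mm above the bench) (all of step 2 and value of joint stop_bar below 0.06 rad and linear speed of each of offcut_1, offcut_2, offcut_3 below 0.02 m/s); the robot touches nothing.
It fails at once if an offcut is lifted (its origin more than 45 mm above the trough floor) (height (world z) of any of offcut_1, offcut_2, offcut_3 above 0.145 m).
It fails at once if the basket is shifted by more than 40 mm, tipped or lifted (distance of basket from where it was at the start of the episode above 0.04 m or angle between basket's own z axis and vertical above 0.2 rad or height (world z) of basket above 0.02 m).
It fails at once if a bystander is moved by more than 30 mm (distance of any of tape_measure, faceplate, red_clamp, sanding_block, turned_cup, blank_0 from where it was at the start of the episode above 0.03 m).
It also fails if it takes over 58 s, if anything falls off the work surface, if the arm or the gripper's body presses on something with over 40 N, if the wrist force passes 120 N, or if a joint passes its speed limit or range.

### The arm

A 6-joint arm with a two-finger parallel gripper is mounted at the origin on a cart in front of the work surface, level with it; the furniture and walls round the work are solid. World frame = base frame: x ahead of the robot, y to its left, z up, the work surface at z = 0. Lengths are in m, angles in rad, forces in N, time in s.
With the tool pointing down it reaches from about 0.25 to 0.8 m from the base axis. Payload 3.9 kg.
Tool frame: the origin (TCP) lies at the very end of the fingers, on their centre line; the grasp point (between the pads) lies 19 mm behind it; z points along the fingers, y is the line along which they close (so a half turn about z gives the same grasp; the last joint's range is limited). The gripper opens to 85 mm and grips with 20 to 120 N. Pads are 22 mm wide; open, the fingers measure 114 mm over their backs; the gripper's body (76 mm by 85 mm) begins 54 mm behind the grasp point. The pads swing forward as they close: fully open they stand 13 mm farther back than shut.
Start: joints at [-1.152, 0.26, -0.138, 1.173, 0, 1.571], TCP at [0.213, -0.48, 0.231] pointing down, gripper open.
Joint ranges: [-2.78, 2.78], [-0.83, 1.72], [-1.28, 1.37], [-1.9, 2.12], [-1.57, 1.48], [-3.14, 3.14]. Speed limits (rad/s): [2.57, 2.57, 3.14, 3.14, 3.14, 3.14].

### API

Orientations are given as a unit quaternion [x, y, z, w].
In Python, from plant import observe, get_image, get_calibration, finish_job gives the robot as it stands. The module is installed in compiled form; this text tells all that it offers.
- The arm moves only by the shell command python3 -m handwheel 'ROWS'. ROWS is JSON, a list of rows, each an object of numbers: "x", "y", "z": the shift along the world's x, y, z in m; "wx", "wy", "wz": the turn, a rotation vector about the world's x, y, z in rad; "hand": the opening, from 0 (shut) to 1 (fully open). In form: [{"x": .., "y": .., "z": .., "wx": .., "wy": .., "wz": .., "hand": ..}, ...]. A call has 1 to 20 rows; each row shifts and turns the commanded pose from where the row before left it; what a row does not reach is not made up. A row lasts 1/10 s, in which the tool goes at most 50 mm and 8.59 degrees, less where a joint would pass 70% of its speed; a pose out of reach is approached as far as the arm can. A call is refused whole if a number of a shift passes 0.05 or a number of a turn 0.15, either way. A call with a gripper value outside its range is refused whole. The fingers move at their own pace and stop on an object; the grip force is fixed at half the most. Time passes only in rows, so rows that do not move let the fingers close. It gives the time, the measured TCP pose, the force, the opening and the grip force at its end, in the units of the state.
- observe(): the state, without advancing time (a new reading comes with each control period).
- get_image(name): name is "scene" or "top"; returns the picture (420x560x3 uint8, blue, green, red); there is no depth.
- get_calibration(name): a dict with "mtx" (3x3 intrinsics, pixels), "T" (4x4, takes a point from camera to world coordinates). Camera axes: x right, y down, z forward; pixel columns grow to the right and rows downward; lengths in m; the calibration is good to about 2 mm. A picture is of the moment at which its call begins. get_calibration takes no time and is no camera call.
- finish_job(): hands the job in; it is judged then, once.
The state is a dict: "time_s": time; "joint_pos": joint angles; "qd": joint speeds; "joint_efforts": joint torques, N m; "ee_pos": TCP position; "orientation": TCP orientation; "ft_force": force on the tool from outside, world axes, zero at the start; "wrist_torque": the same for the moment, N m; "gripper_width": finger opening in m; "grasp_force": force on a finger pad.
Only numpy, scipy, OpenCV 4.12 (cv2) and the standard library are available. Lean on these libraries where they do the work, as an engineer would, in place of code of your own. Each camera call takes 0.05 s, during which the arm holds its last target. There are 200 camera calls.

## Working session

There is one attempt and no reset: what is moved stays moved. The work goes in short steps, Python scripts to look and compute and a shell command to move; the robot and the scene stay as the last step left them, time stands still between calls to the robot, and variables do not carry over. Pictures are saved under pics/ and viewed, at most 10 in all, crops included, and the job is handed in when it is done.

```bash
mkdir -p pics
python3 - <<'E'
from plant import *
import cv2, numpy as np
for n in("scene","top"):
    im=get_image(n); cv2.imwrite(f"pics/{n}0.png",im)
    c=get_calibration(n); print(n,np.round(c["mtx"],1).tolist(),np.round(c["T"],3).tolist())
o=observe();print(o["time_s"],o["ee_pos"],o["orientation"],o["gripper_width"])
E
```

```text
scene [[496.0, 0.0, 278.0], [0.0, 496.0, 214.4], [0.0, 0.0, 1.0]] [[-0.827, -0.245, 0.505, -0.121], [-0.561, 0.334, -0.757, 0.944], [0.016, -0.91, -0.414, 0.691], [0.0, 0.0, 0.0, 1.0]]
top [[392.8, 0.0, 275.5], [0.0, 392.8, 208.6], [0.0, 0.0, 1.0]] [[-0.005, -0.982, 0.191, 0.335], [-1.0, 0.007, 0.008, -0.11], [-0.009, -0.191, -0.982, 1.321], [0.0, 0.0, 0.0, 1.0]]
0.1 [ 0.21325038 -0.47905799  0.23056368] [ 9.78153029e-01  2.07884284e-01 -1.78856640e-04 -8.62774051e-04] 0.08566909673565425
```

View pics/scene0.png

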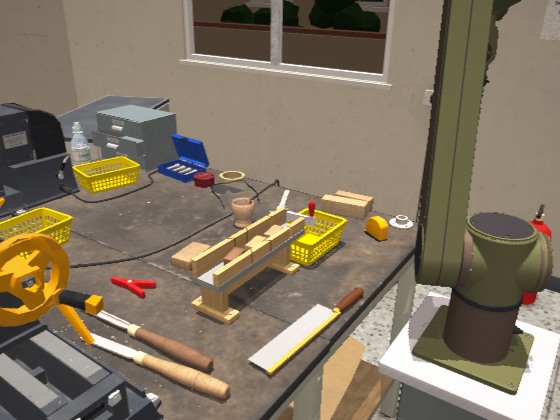

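View pics/top0.png

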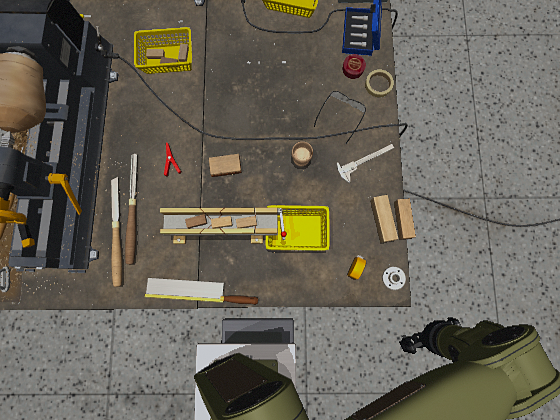

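```bash
cat > h.py <<'E'
import numpy as np,cv2
from plant import *
def ray(n,u,v,z):
    c=get_calibration(n);K=np.array(c["mtx"]);T=np.array(c["T"])
    d=T[:3,:3]@np.linalg.solve(K,[u,v,1]);p=T[:3,3]
    return p+d*(z-p[2])/d[2]
def proj(n,P):
    c=get_calibration(n);K=np.array(c["mtx"]);T=np.array(c["T"])
    q=K@(T[:3,:3].T@(np.array(P)-T[:3,3]));return q[:2]/q[2]
def red(im,r):
    h=cv2.cvtColor(im,cv2.COLOR_BGR2HSV);m=((h[...,0]<8)|(h[...,0]>172))&(h[...,1]>170)&(h[...,2]>90)
    y0,y1,x0,x1=r;ys,xs=np.nonzero(m[y0:y1,x0:x1]);return xs.mean()+x0,ys.mean()+y0,len(xs),ys.min()+y0,ys.max()+y0
E
python3 - <<'E'
from h import *
t=cv2.imread("pics/top0.png");s=cv2.imread("pics/scene0.png")
r=red(t,(200,260,265,300));print(r,ray("top",r[0],r[1],.165))
r=red(s,(190,230,295,330));print(r,ray("scene",r[0],r[1],.155))
a=cv2.resize(t[195:260,150:340],None,fx=4,fy=4,interpolation=cv2.INTER_CUBIC)
b=cv2.resize(s[180:330,170:360],None,fx=4,fy=4,interpolation=cv2.INTER_CUBIC)
cv2.imwrite("pics/c1.png",a);cv2.imwrite("pics/c2.png",b)
E
```

```text
(np.float64(283.25), np.float64(233.8), 20, np.int64(232), np.int64(236)) [ 0.48363034 -0.12290969  0.165     ]
(np.float64(311.3134328358209), np.float64(207.56716417910448), 67, np.int64(201), np.int64(215)) [ 0.48617386 -0.12709491  0.155     ]
```

View pics/c1.png

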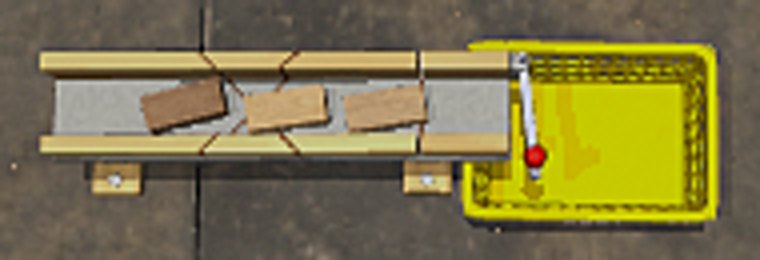

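View pics/c2.png

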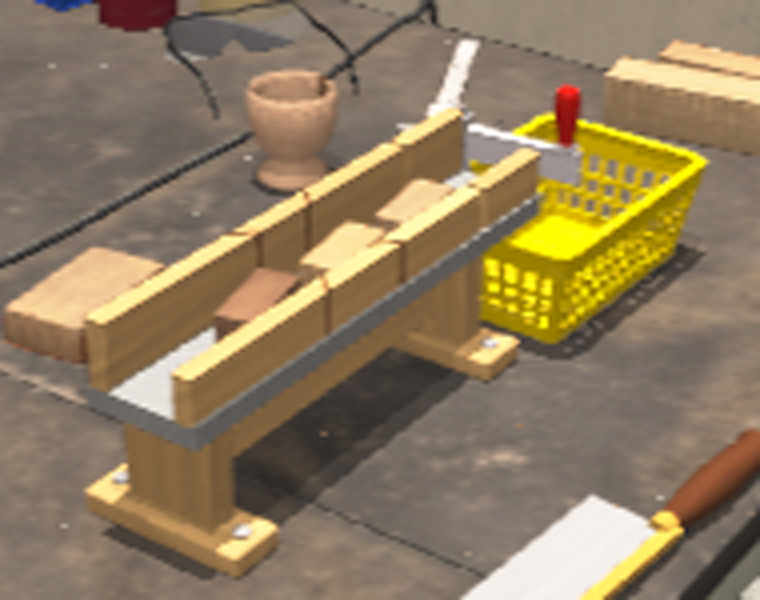

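Run:
```python
from h import *
f=lambda u,v,z:np.round(ray("top",150+(u-1.5)/4,195+(v-1.5)/4,z)*1000,0)
for nm,u,v,z in [("backL out",40,52,.144),("backR out",508,52,.144),("backR in",508,68,.144),("frontL in",40,137,.13),("frontL out",40,152,.13),("frontR in",508,136,.13),("frontR out",508,152,.13),("pin",519,60,.125),("knob",536,156,.17),("o2",184,104,.122),("o1/3",286,108,.122),("o3",386,106,.122),("o2 L",143,112,.122),("bask rim TL",470,45,.08),("TR",716,45,.08),("BL",466,217,.08),("BR",716,219,.08)]: print(nm,f(u,v,z))
g=lambda u,v,z:np.round(ray("scene",170+(u-1.5)/4,180+(v-1.5)/4,z)*1000,0)
for nm,u,v,z in [("frontL out",175,377,.13),("frontR out",540,155,.13),("backL out",88,318,.144),("backR in",463,112,.144),("knob top",567,90,.173),("knob mid",567,117,.155)]: print("s",nm,g(u,v,z))
```

```text
backL out [570. 255. 144.]
backR out [ 567. -104.  144.]
backR in [ 554. -104.  144.]
frontL in [506. 256. 130.]
frontL out [494. 255. 130.]
frontR in [ 504. -103.  130.]
frontR out [ 492. -103.  130.]
pin [ 564. -112.  125.]
knob [ 484. -124.  170.]
o2 [532. 148. 122.]
o1/3 [528.  68. 122.]
o3 [529.  -9. 122.]
o2 L [526. 179. 122.]
bask rim TL [585. -73.  80.]
TR [ 584. -271.   80.]
BL [447. -69.  80.]
BR [ 444. -266.   80.]
s frontL out [503. 256. 130.]
s frontR out [ 492. -104.  130.]
s backL out [567. 254. 144.]
s backR in [ 556. -106.  144.]
s knob top [ 484. -123.  173.]
s knob mid [ 482. -120.  155.]
```

The pictures show the trough (mouth at about top px 277,221) and the stop slightly open at about 0.13 rad, with its knob at 283,234. The offcuts lie in file at about 196, 221 and 246. The two views agree: mouth (0.531, -0.104), pin (0.562, -0.112), knob (0.484, -0.122). I'll go to the trough side of the knob.

```bash
python3 -m handwheel '[{"x":0.02,"y":0.029,"wz":0.082,"hand":0},{"x":0.02,"y":0.029,"wz":0.082,"hand":0},{"x":0.02,"y":0.029,"wz":0.082,"hand":0},{"x":0.02,"y":0.029,"wz":0.082,"hand":0},{"x":0.02,"y":0.029,"wz":0.082,"hand":0},{"x":0.02,"y":0.029,"wz":0.082,"hand":0},{"x":0.02,"y":0.029,"wz":0.082,"hand":0},{"x":0.02,"y":0.029,"wz":0.082,"hand":0},{"x":0.02,"y":0.029,"wz":0.082,"hand":0},{"x":0.02,"y":0.029,"wz":0.082,"hand":0},{"x":0.02,"y":0.029,"wz":0.082,"hand":0},{"x":0.02,"y":0.029,"wz":0.082,"hand":0},{"x":0.02,"y":0.029,"wz":0.082,"hand":0},{"x":0.01,"y":0.025,"wz":0.082,"hand":0},{"hand":0},{"hand":0}]'
```

```text
invalid input
```

```bash
python3 -m handwheel '[{"x":0.02,"y":0.029,"z":0,"wx":0,"wy":0,"wz":0.082,"hand":0},{"x":0.02,"y":0.029,"z":0,"wx":0,"wy":0,"wz":0.082,"hand":0},{"x":0.02,"y":0.029,"z":0,"wx":0,"wy":0,"wz":0.082,"hand":0},{"x":0.02,"y":0.029,"z":0,"wx":0,"wy":0,"wz":0.082,"hand":0},{"x":0.02,"y":0.029,"z":0,"wx":0,"wy":0,"wz":0.082,"hand":0},{"x":0.02,"y":0.029,"z":0,"wx":0,"wy":0,"wz":0.082,"hand":0},{"x":0.02,"y":0.029,"z":0,"wx":0,"wy":0,"wz":0.082,"hand":0},{"x":0.02,"y":0.029,"z":0,"wx":0,"wy":0,"wz":0.082,"hand":0},{"x":0.02,"y":0.029,"z":0,"wx":0,"wy":0,"wz":0.082,"hand":0},{"x":0.02,"y":0.029,"z":0,"wx":0,"wy":0,"wz":0.082,"hand":0},{"x":0.02,"y":0.029,"z":0,"wx":0,"wy":0,"wz":0.082,"hand":0},{"x":0.02,"y":0.029,"z":0,"wx":0,"wy":0,"wz":0.082,"hand":0},{"x":0.02,"y":0.029,"z":0,"wx":0,"wy":0,"wz":0.082,"hand":0},{"x":0.01,"y":0.025,"z":0,"wx":0,"wy":0,"wz":0.082,"hand":0},{"x":0,"y":0,"z":0,"wx":0,"wy":0,"wz":0,"hand":0},{"x":0,"y":0,"z":0,"wx":0,"wy":0,"wz":0,"hand":0}]'
```

```text
time_s: 1.7
ee_pos: [0.4831, -0.0773, 0.2308]
orientation: [0.708, 0.706, -0.001, -0.0]
ft_force: [-0.2, -1.3, 0.6]
gripper_width: -0.0002
grasp_force: 0.0
```

```bash
python3 -m handwheel '[{"x":0,"y":0,"z":-0.03,"wx":0,"wy":0,"wz":0,"hand":0},{"x":0,"y":0,"z":-0.03,"wx":0,"wy":0,"wz":0,"hand":0},{"x":0,"y":0,"z":-0.03,"wx":0,"wy":0,"wz":0,"hand":0},{"x":0,"y":-0.012,"z":0,"wx":0,"wy":0,"wz":0,"hand":0},{"x":0,"y":-0.011,"z":0,"wx":0,"wy":0,"wz":0,"hand":0},{"x":0,"y":-0.01,"z":0,"wx":0,"wy":0,"wz":0,"hand":0},{"x":0,"y":-0.01,"z":0,"wx":0,"wy":0,"wz":0,"hand":0},{"x":0,"y":-0.01,"z":0,"wx":0,"wy":0,"wz":0,"hand":0},{"x":0.004,"y":-0.012,"z":0,"wx":0,"wy":0,"wz":0,"hand":0},{"x":0.005,"y":-0.011,"z":0,"wx":0,"wy":0,"wz":0,"hand":0},{"x":0.007,"y":-0.01,"z":0,"wx":0,"wy":0,"wz":0,"hand":0},{"x":0.008,"y":-0.009,"z":0,"wx":0,"wy":0,"wz":0,"hand":0},{"x":0.008,"y":-0.006,"z":0,"wx":0,"wy":0,"wz":0,"hand":0},{"x":0.008,"y":-0.005,"z":0,"wx":0,"wy":0,"wz":0,"hand":0},{"x":0.01,"y":-0.004,"z":0,"wx":0,"wy":0,"wz":0,"hand":0},{"x":0.01,"y":-0.003,"z":0,"wx":0,"wy":0,"wz":0,"hand":0},{"x":0,"y":0,"z":0,"wx":0,"wy":0,"wz":0,"hand":0}]'
python3 - <<'E'
from h import *
im=get_image("scene");cv2.imwrite("pics/s1.png",cv2.resize(im[150:300,200:400],None,fx=3,fy=3))
im=get_image("top");cv2.imwrite("pics/t1.png",im)
r=red(im,(190,260,265,330));print(r,ray("top",r[0],r[1],.165))
E
```

```text
time_s: 3.4
ee_pos: [0.5455, -0.1913, 0.1412]
orientation: [0.708, 0.706, 0.0, 0.001]
ft_force: [0.8, 0.5, -0.4]
gripper_width: 0.0002
grasp_force: 0.0h.py:12: RuntimeWarning: Mean of empty slice.
  y0,y1,x0,x1=r;ys,xs=np.nonzero(m[y0:y1,x0:x1]);return xs.mean()+x0,ys.mean()+y0,len(xs),ys.min()+y0,ys.max()+y0
  ret = ret.dtype.type(ret / rcount)
Traceback (most recent call last):
  File "h.py", line 12, in red
    y0,y1,x0,x1=r;ys,xs=np.nonzero(m[y0:y1,x0:x1]);return xs.mean()+x0,ys.mean()+y0,len(xs),ys.min()+y0,ys.max()+y0
                                                                                            ~~~~~~^^
ValueError: zero-size array to reduction operation minimum which has no identity
```

View pics/s1.png

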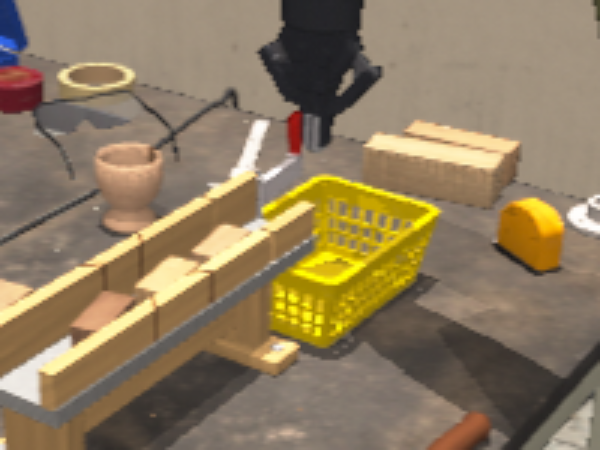

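The knob (crop 294,132) now sits behind the finger, in line with the back wall, and the offcuts are untouched. Next I'll retreat, go over to the far end and check the stop.

```bash
python3 -m handwheel '[{"x":-0.015,"y":0,"z":0,"wx":0,"wy":0,"wz":0,"hand":0},{"x":-0.015,"y":0,"z":0,"wx":0,"wy":0,"wz":0,"hand":0},{"x":0,"y":0,"z":0.045,"wx":0,"wy":0,"wz":0,"hand":0},{"x":0,"y":0,"z":0.045,"wx":0,"wy":0,"wz":0,"hand":0},{"x":0.0015,"y":0.0414,"z":0,"wx":0,"wy":0,"wz":0,"hand":0},{"x":0.0015,"y":0.0414,"z":0,"wx":0,"wy":0,"wz":0,"hand":0},{"x":0.0015,"y":0.0414,"z":0,"wx":0,"wy":0,"wz":0,"hand":0},{"x":0.0015,"y":0.0414,"z":0,"wx":0,"wy":0,"wz":0,"hand":0},{"x":0.0015,"y":0.0414,"z":0,"wx":0,"wy":0,"wz":0,"hand":0},{"x":0.0015,"y":0.0414,"z":0,"wx":0,"wy":0,"wz":0,"hand":0},{"x":0.0015,"y":0.0414,"z":0,"wx":0,"wy":0,"wz":0,"hand":0},{"x":0.0015,"y":0.0414,"z":0,"wx":0,"wy":0,"wz":0,"hand":0},{"x":0.0015,"y":0.0414,"z":0,"wx":0,"wy":0,"wz":0,"hand":0},{"x":0.0015,"y":0.0414,"z":0,"wx":0,"wy":0,"wz":0,"hand":0},{"x":0,"y":0,"z":0,"wx":0,"wy":0,"wz":0,"hand":0},{"x":0,"y":0,"z":0,"wx":0,"wy":0,"wz":0,"hand":0}]'
python3 - <<'E'
from h import *
im=get_image("top");cv2.imwrite("pics/t2.png",im)
r=red(im,(190,260,265,330));print(r,k:=ray("top",r[0],r[1],.165));print(np.arctan2(-.112-k[1],.562-k[0]))
im=get_image("scene");r=red(im,(170,230,280,330));print(r,ray("scene",r[0],r[1],.155))
E
```

```text
time_s: 5.1
ee_pos: [0.5282, 0.2242, 0.2313]
orientation: [0.708, 0.707, -0.0, 0.0]
ft_force: [0.1, 0.1, -0.3]
gripper_width: 0.0001
grasp_force: 0.0
(np.float64(305.9130434782609), np.float64(205.2173913043478), 23, np.int64(203), np.int64(208)) [ 0.56948557 -0.1917109   0.165     ]
1.6644306844743169
(np.float64(298.0877192982456), np.float64(193.19298245614036), 57, np.int64(187), np.int64(200)) [ 0.57003653 -0.19381182  0.155     ]
```

```bash
python3 -m handwheel '[{"x":0.003,"y":0,"z":-0.04,"wx":0,"wy":0,"wz":0,"hand":0},{"x":0,"y":0,"z":-0.04,"wx":0,"wy":0,"wz":0,"hand":0},{"x":0,"y":0,"z":-0.04,"wx":0,"wy":0,"wz":0,"hand":0},{"x":0,"y":0,"z":0,"wx":0,"wy":0,"wz":0,"hand":0},{"x":0,"y":-0.012,"z":0,"wx":0,"wy":0,"wz":0,"hand":0},{"x":0,"y":-0.012,"z":0,"wx":0,"wy":0,"wz":0,"hand":0},{"x":0,"y":-0.012,"z":0,"wx":0,"wy":0,"wz":0,"hand":0},{"x":0,"y":-0.012,"z":0,"wx":0,"wy":0,"wz":0,"hand":0},{"x":0,"y":-0.012,"z":0,"wx":0,"wy":0,"wz":0,"hand":0},{"x":0,"y":-0.012,"z":0,"wx":0,"wy":0,"wz":0,"hand":0},{"x":0,"y":-0.012,"z":0,"wx":0,"wy":0,"wz":0,"hand":0},{"x":0,"y":-0.012,"z":0,"wx":0,"wy":0,"wz":0,"hand":0}]'
python3 - <<'E'
from h import *
im=get_image("scene");cv2.imwrite("pics/s2.png",cv2.resize(im[150:300,180:380],None,fx=3,fy=3))
E
```

```text
time_s: 6.4
ee_pos: [0.5316, 0.1265, 0.1114]
orientation: [0.709, 0.706, 0.0, -0.0]
ft_force: [-0.4, 1.8, 0.9]
gripper_width: 0.0002
grasp_force: 0.6
```

View pics/s2.png

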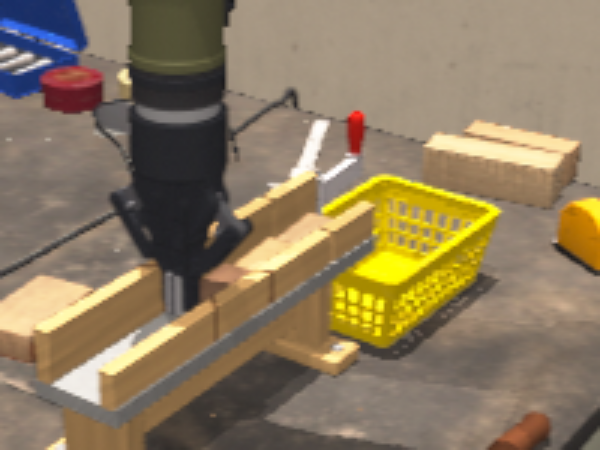

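The finger (crop 185,295) is pushing the dark offcut and the file cleanly along the trough. The stop stays open with its knob at crop 356,130. I'll keep sweeping to the mouth.

```bash
python3 -m handwheel '[{"x":0,"y":-0.012,"z":0,"wx":0,"wy":0,"wz":0,"hand":0},{"x":0,"y":-0.012,"z":0,"wx":0,"wy":0,"wz":0,"hand":0},{"x":0,"y":-0.012,"z":0,"wx":0,"wy":0,"wz":0,"hand":0},{"x":0,"y":-0.012,"z":0,"wx":0,"wy":0,"wz":0,"hand":0},{"x":0,"y":-0.012,"z":0,"wx":0,"wy":0,"wz":0,"hand":0},{"x":0,"y":-0.012,"z":0,"wx":0,"wy":0,"wz":0,"hand":0},{"x":0,"y":-0.012,"z":0,"wx":0,"wy":0,"wz":0,"hand":0},{"x":0,"y":-0.012,"z":0,"wx":0,"wy":0,"wz":0,"hand":0},{"x":0,"y":-0.012,"z":0,"wx":0,"wy":0,"wz":0,"hand":0},{"x":0,"y":-0.012,"z":0,"wx":0,"wy":0,"wz":0,"hand":0},{"x":0,"y":-0.012,"z":0,"wx":0,"wy":0,"wz":0,"hand":0},{"x":0,"y":-0.012,"z":0,"wx":0,"wy":0,"wz":0,"hand":0},{"x":0,"y":-0.012,"z":0,"wx":0,"wy":0,"wz":0,"hand":0},{"x":0,"y":-0.012,"z":0,"wx":0,"wy":0,"wz":0,"hand":0},{"x":0,"y":-0.012,"z":0,"wx":0,"wy":0,"wz":0,"hand":0},{"x":0,"y":-0.012,"z":0,"wx":0,"wy":0,"wz":0,"hand":0},{"x":0,"y":-0.012,"z":0,"wx":0,"wy":0,"wz":0,"hand":0},{"x":0,"y":-0.012,"z":0,"wx":0,"wy":0,"wz":0,"hand":0},{"x":0,"y":-0.012,"z":0,"wx":0,"wy":0,"wz":0,"hand":0},{"x":0,"y":-0.012,"z":0,"wx":0,"wy":0,"wz":0,"hand":0}]'
python3 -m handwheel '[{"x":0,"y":-0.004,"z":0,"wx":0,"wy":0,"wz":0,"hand":0},{"x":0,"y":0,"z":0,"wx":0,"wy":0,"wz":0,"hand":0},{"x":0,"y":0.02,"z":0,"wx":0,"wy":0,"wz":0,"hand":0},{"x":0,"y":0.02,"z":0.04,"wx":0,"wy":0,"wz":0,"hand":0},{"x":0,"y":0.02,"z":0.04,"wx":0,"wy":0,"wz":0,"hand":0},{"x":0,"y":0.02,"z":0.04,"wx":0,"wy":0,"wz":0,"hand":0},{"x":0,"y":0.03,"z":0,"wx":0,"wy":0,"wz":0,"hand":0},{"x":0,"y":0.03,"z":0,"wx":0,"wy":0,"wz":0,"hand":0},{"x":0,"y":0,"z":0,"wx":0,"wy":0,"wz":0,"hand":0},{"x":0,"y":0,"z":0,"wx":0,"wy":0,"wz":0,"hand":0}]'
python3 - <<'E'
from h import *
s=get_image("scene");t=get_image("top")
a=cv2.resize(s[170:290,250:380],(520,480));b=cv2.resize(t[180:260,255:340],(425,400))[:, :280]
c=np.zeros((480,800,3),np.uint8);c[:,:520]=a;c[:400,520:]=b;cv2.imwrite("pics/c3.png",c)
r=red(t,(190,260,265,330));print(r,ray("top",r[0],r[1],.165))
E
```

```text
time_s: 8.45
ee_pos: [0.5315, -0.1137, 0.1113]
orientation: [0.709, 0.706, -0.0, 0.0]
ft_force: [0.0, -0.1, -0.0]
gripper_width: 0.0001
grasp_force: 0.0
time_s: 9.45
ee_pos: [0.5312, 0.0241, 0.2312]
orientation: [0.708, 0.706, -0.0, -0.0]
ft_force: [0.4, -0.4, 0.3]
gripper_width: -0.0003
grasp_force: 0.0
(np.float64(305.9130434782609), np.float64(205.2173913043478), 23, np.int64(203), np.int64(208)) [ 0.56948557 -0.1917109   0.165     ]
```

View pics/c3.png

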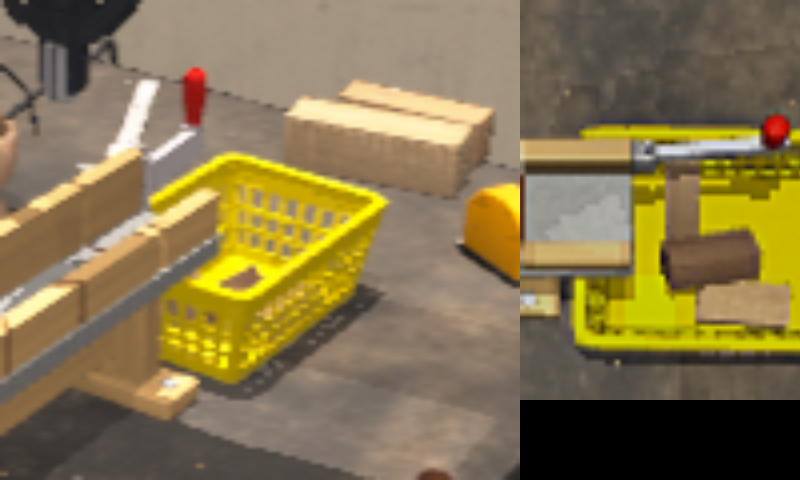

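All three offcuts lie in the basket: top part of the crop, dark at 712,258, pale at 683,205 and 742,303. The basket is in place and the knob is at 776,130. Now I'll go to the far side of the knob and swing the stop shut.

```bash
python3 -m handwheel '[{"x":0.0135,"y":-0.036,"z":0,"wx":0,"wy":0,"wz":0,"hand":0},{"x":0.0135,"y":-0.036,"z":0,"wx":0,"wy":0,"wz":0,"hand":0},{"x":0.0135,"y":-0.036,"z":0,"wx":0,"wy":0,"wz":0,"hand":0},{"x":0.0135,"y":-0.036,"z":0,"wx":0,"wy":0,"wz":0,"hand":0},{"x":0.0135,"y":-0.036,"z":0,"wx":0,"wy":0,"wz":0,"hand":0},{"x":0.0135,"y":-0.036,"z":0,"wx":0,"wy":0,"wz":0,"hand":0},{"x":0,"y":0,"z":0,"wx":0,"wy":0,"wz":0,"hand":0},{"x":0,"y":0,"z":-0.03,"wx":0,"wy":0,"wz":0,"hand":0},{"x":0,"y":0,"z":-0.03,"wx":0,"wy":0,"wz":0,"hand":0},{"x":0,"y":0,"z":-0.03,"wx":0,"wy":0,"wz":0,"hand":0},{"x":0,"y":0,"z":0,"wx":0,"wy":0,"wz":0,"hand":0}]'
python3 -m handwheel '[{"x":-0.013,"y":0,"z":0,"wx":0,"wy":0,"wz":0,"hand":0},{"x":-0.013,"y":0,"z":0,"wx":0,"wy":0,"wz":0,"hand":0},{"x":-0.015,"y":-0.001,"z":0,"wx":0,"wy":0,"wz":0,"hand":0},{"x":-0.0125,"y":0.001,"z":0,"wx":0,"wy":0,"wz":0,"hand":0},{"x":-0.0125,"y":0.001,"z":0,"wx":0,"wy":0,"wz":0,"hand":0},{"x":-0.011,"y":0.004,"z":0,"wx":0,"wy":0,"wz":0,"hand":0},{"x":-0.011,"y":0.004,"z":0,"wx":0,"wy":0,"wz":0,"hand":0},{"x":-0.01,"y":0.007,"z":0,"wx":0,"wy":0,"wz":0,"hand":0},{"x":-0.01,"y":0.007,"z":0,"wx":0,"wy":0,"wz":0,"hand":0},{"x":-0.007,"y":0.01,"z":0,"wx":0,"wy":0,"wz":0,"hand":0},{"x":-0.007,"y":0.01,"z":0,"wx":0,"wy":0,"wz":0,"hand":0},{"x":-0.004,"y":0.008,"z":0,"wx":0,"wy":0,"wz":0,"hand":0},{"x":0,"y":0,"z":0,"wx":0,"wy":0,"wz":0,"hand":0}]'
```

```text
time_s: 10.65
ee_pos: [0.6083, -0.1919, 0.1365]
orientation: [0.709, 0.705, -0.002, -0.004]
ft_force: [-0.5, 0.5, -0.3]
gripper_width: 0.0001
grasp_force: 0.0
time_s: 11.95
ee_pos: [0.4851, -0.1401, 0.1411]
orientation: [0.708, 0.706, -0.0, -0.001]
ft_force: [0.1, 0.0, -1.2]
gripper_width: -0.0002
grasp_force: 0.0
```

```bash
python3 -m handwheel '[{"x":0,"y":0.004,"z":0,"wx":0,"wy":0,"wz":0,"hand":0},{"x":0,"y":0.003,"z":0,"wx":0,"wy":0,"wz":0,"hand":0},{"x":0,"y":0.002,"z":0,"wx":0,"wy":0,"wz":0,"hand":0},{"x":0,"y":0,"z":0,"wx":0,"wy":0,"wz":0,"hand":0}]'
python3 -m handwheel '[{"x":0,"y":0.002,"z":0,"wx":0,"wy":0,"wz":0,"hand":0},{"x":0,"y":0,"z":0,"wx":0,"wy":0,"wz":0,"hand":0}]'
```

```text
time_s: 12.35
ee_pos: [0.486, -0.1343, 0.1411]
orientation: [0.709, 0.705, -0.002, 0.001]
ft_force: [-2.5, -6.4, 0.1]
gripper_width: -0.0001
grasp_force: 3.3
time_s: 12.55
ee_pos: [0.486, -0.1343, 0.1411]
orientation: [0.709, 0.705, -0.004, 0.002]
ft_force: [-2.6, -10.8, -0.5]
gripper_width: -0.0001
grasp_force: 5.8
```

```bash
python3 -m handwheel '[{"x":0,"y":-0.02,"z":0,"wx":0,"wy":0,"wz":0,"hand":0},{"x":0,"y":-0.02,"z":0,"wx":0,"wy":0,"wz":0,"hand":0},{"x":0,"y":-0.02,"z":0.04,"wx":0,"wy":0,"wz":0,"hand":0},{"x":-0.02,"y":-0.03,"z":0.04,"wx":0,"wy":0,"wz":0,"hand":0},{"x":-0.04,"y":-0.03,"z":0.03,"wx":0,"wy":0,"wz":0,"hand":0},{"x":-0.04,"y":-0.03,"z":0,"wx":0,"wy":0,"wz":0,"hand":0},{"x":-0.04,"y":-0.03,"z":0,"wx":0,"wy":0,"wz":0,"hand":0},{"x":-0.04,"y":-0.03,"z":0,"wx":0,"wy":0,"wz":0,"hand":0},{"x":0,"y":0,"z":0,"wx":0,"wy":0,"wz":0,"hand":0},{"x":0,"y":0,"z":0,"wx":0,"wy":0,"wz":0,"hand":0}]'
python3 - <<'E'
from h import *
t=get_image("top");s=get_image("scene")
r=red(t,(190,260,265,330));k=ray("top",r[0],r[1],.165);print(r,k,np.arctan2(-.112-k[1],.562-k[0]))
r=red(s,(180,240,280,335));print(r,ray("scene",r[0],r[1],.155))
cv2.imwrite("pics/c4.png",np.hstack([cv2.resize(t[190:260,230:340],(440,280),interpolation=cv2.INTER_CUBIC),cv2.resize(s[180:270,270:380],(342,280))]))
E
```

```text
time_s: 13.55
ee_pos: [0.3133, -0.3347, 0.2442]
orientation: [0.71, 0.705, 0.001, 0.0]
ft_force: [1.5, -0.1, -0.0]
gripper_width: -0.0001
grasp_force: 0.0
(np.float64(280.25), np.float64(233.75), 20, np.int64(232), np.int64(236)) [ 0.48383835 -0.11402875  0.165     ] 0.025950001224516735
(np.float64(309.9848484848485), np.float64(209.0151515151515), 66, np.int64(202), np.int64(216)) [ 0.48409936 -0.11661259  0.155     ]
```

View pics/c4.png

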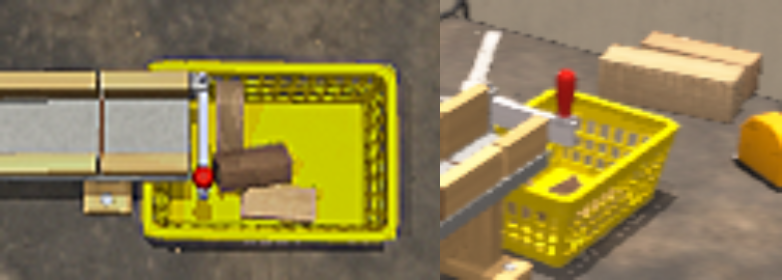

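The bar (crop 203,80 to 203,177) stands square across the mouth, pushed hard against its end, and the three offcuts lie in the unmoved basket.

```bash
python3 -c "
from plant import *
print(finish_job())"
```

```text
the job is handed in; nothing more can be done
None
```

I handed the job in at about 13.7 s of the 58 s limit: the stop was swung open, all three offcuts swept into the basket and the stop pushed shut against its end; `finish_job()` returned no verdict, and I judge it done from the last pictures.

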